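# Feed one weld disc into the V-block

### The arm

A 6-joint arm with a two-finger parallel gripper is mounted at the origin on the work surface. World frame = base frame: x ahead of the robot, y to its left, z up, the work surface at z = 0. Lengths are in m, angles in rad, forces in N, time in s.
With the tool pointing down it reaches from about 0.325 to 0.85 m from the base axis. Payload 15.5 kg.
Tool frame: the origin (TCP) lies between the finger pads; the fingertips stand 22 mm ahead of it and the grasp point (between the pads) lies 3 mm ahead of it; z points along the fingers, y is the line along which they close (so a half turn about z gives the same grasp; the last joint's range is limited). The gripper opens to 91 mm and grips with 3 to 60 N. Pads are 32 mm wide; open, the fingers measure 118 mm over their backs; the gripper's body (76 mm by 178 mm) begins 60 mm behind the grasp point.
Start: joints at [-1.323, 0.494, 1.345, -0, 1.302, -0.096], TCP at [0.21, -0.589, 0.236] pointing down, gripper open.
Joint ranges: [-2.91, 2.91], [-0.82, 2.16], [0.22, 2.67], [-1.22, 4.37], [0.12, 2.79], [-3.08, 3.08]. Speed limits (rad/s): [1.89, 1.89, 2.57, 3.01, 3.01, 3.01].

### API

Orientations are given as a rotation vector (axis times angle).
In Python, from bench import manip gives the robot as it stands.
- The arm moves only by the tool drive_tool, never from a script. Its argument "series" is a list of rows, each an object with "dp": the shift along the tool's x, y, z in m, a list of three; "angular": the turn, a rotation vector about the tool's x, y, z in rad, a list of three; "gripper": the gripper's target within -1 to 1 (shut at 1, half-way at 0, fully open at -1). A call has 1 to 8 rows; each row is the pose to reach, as a shift and turn from the pose commanded when the call began, along the tool's axes at that moment; what a row does not reach only later rows make up. A row lasts 1/10 s, in which the tool goes at most 50 mm and 8.59 degrees, less where a joint would pass 70% of its speed; a pose out of reach is approached as far as the arm can. A call with a gripper value outside its range is refused whole. The fingers move at their own pace and stop on an object; "newtons" is the grip in N (left out, the last holds). Time passes only in rows, so rows that repeat a pose let the fingers close. It gives the time, the measured TCP pose, the force, the opening and the grip force at its end, in the units of the state.
- manip.observe(): the state, without advancing time (a new reading comes with each control period).
- manip.read_camera(name): name is "side" or "top"; returns the picture (480x640x3 uint8, red, green, blue); there is no depth.
- manip.camera_info(name): a dict with "K" (3x3 intrinsics, pixels), "eye" and "rotation" of the camera in the world. Camera axes: x right, y up, looking along -z (the intrinsics and any distortion apply to the point x, -y, -z); pixel columns grow to the right and rows downward; lengths in m; the calibration is good to about 2 mm. A picture is of the moment at which its call begins. camera_info takes no time and is no camera call.
- manip.close_job(): hands the job in; it is judged then, once.
The state is a dict: "time_s": time; "joints": joint angles; "qd": joint speeds; "effort": joint torques, N m; "position": TCP position; "eef_rot": TCP orientation; "wrist_force": force on the tool from outside, world axes, zero at the start; "ft_torque": the same for the moment, N m; "width": finger opening in m; "gripper_force": force on a finger pad.
Only numpy, scipy, OpenCV 4.12 (cv2) and the standard library are available. Lean on these libraries where they do the work, as an engineer would, in place of code of your own. Each camera call takes 0.05 s, during which the arm holds its last target. There are 200 camera calls.

### The job

At the tacking bench, press the black plunger of the disc feeder all the way down once and let it spring back up, so that a single steel disc slides out onto the bench. Then push that disc along the bench with the fingertips, never lifting it, until it sits snugly in one of the notches of the V-block, and leave everything else where it stands.

Things in the scene. Friction and masses are not known exactly. Their poses are not given: they have to be found in the camera images.
- feeder: Grey disc feeder bolted to the bench; origin on the bench under the axis of its magazine, an open-topped chute 52 x 56 mm, 62 mm high, holding 3 stacked discs. The lowest leaves towards the feeder's -x through a 15 mm gate (front face at x = -26 mm). Behind it a housing 56 mm wide, 54 mm high (x = 26 to 128 mm) carries the plunger; its feet, 5 mm high, reach y = +-45 mm. Place and yaw vary
- plunger_top (a point): Centre of the top of the black mushroom plunger knob (40 mm across), 80 mm behind the feeder's origin (its +x) and 110 mm above the bench when up. It moves straight down with the plunger, 35 mm
- plunger (a joint): Plunger travel in m: 0 up, 0.035 fully down at its stop; a spring returns it. Pressing takes 4 to 12 N, rising and falling on the way, up to 20 N if quick. Going down, a blade slides the lowest disc out, 2.3 times as far: fully down the disc's centre lies about 78 mm in front of the feeder's origin (x = -0.078). On the way up the next disc drops down; a second press would push that one out too
- disc1_center (a point): Centre of the lowest of the three equal steel discs in the magazine, the one that comes out: 40 mm across, 12 mm thick, about 0.12 kg, lying flat, its centre 6 mm above the bench. It slides on the bare bench top
- disc2_center (a point): Centre of the second disc in the magazine (same size). It must stay in the magazine, where it drops to the bottom after the press
- disc3_center (a point): Centre of the third, topmost disc in the magazine (same size). It must stay in the magazine
- vblock: Dark steel V-block bolted to the bench to the left or the right of the feeder, 76 mm (x) by 90 mm (y) by 40 mm high, origin under its centre. Two equal upright 90 degree notches, one in its +y face and one in its -y face, each 60 mm wide at the mouth and 30 mm deep (mouth at y = +-45 mm, bottom of the vee at y = +-15 mm)
- vee_left (a point): Where a disc's centre lies when it is seated against both faces of the notch in the V-block's +y face: 43.3 mm from the block's centre along its +y, 6 mm above the bench. A disc enters along the block's y axis. Axes as the V-block's
- vee_right (a point): The same for the notch in the V-block's -y face: 43.3 mm from the block's centre along its -y. Either notch will do
- tin: Bystander: open aluminium tin, 72 mm across, 50 mm high, standing on the other side of the feeder from the V-block, origin under its centre
- nut_a: Bystander: loose hexagon nut, 36 mm across flats, 19 mm high, on the robot's side of the bench, origin under its centre
- nut_b: Bystander: a second such nut
- spray: Bystander: aluminium spray can, 65 mm across, 190 mm high, left of the plunger housing, origin under its centre
- angle: Bystander: piece of steel angle, 60 mm by 60 mm, 60 mm high, right of the plunger housing, origin under its centre
- hammer: Bystander: hammer lying on the right of the bench, origin under its middle
- disc1: The same lowest disc: its origin is the centre of its underside
Things that resemble listed ones, but are neither listed nor needed, are in the scene too. Leave any pink look-alike of the feeder alone.

How it is judged:
By the outcome, as a careful person would: the job done as asked, in the order asked, and still so for the second after the job is handed in, with the robot touching nothing.
It also fails if it takes over 67 s, if anything falls off the work surface, if the arm or the gripper's body presses on something with over 40 N, if the wrist force passes 120 N, or if a joint passes its speed limit or range.

## Working session

There is one attempt and no reset: what is moved stays moved. The work goes in short steps, Python scripts to look and compute and a tool call to move; the robot and the scene stay as the last step left them, time stands still between calls to the robot, and variables do not carry over. Pictures are saved under pics/ and viewed, at most 10 in all, crops included, and the job is handed in when it is done.

Besides the shell and the picture viewer there is one more tool, called after ">>>" as name(argument=value, ...) on one line, values as JSON. drive_tool: Moves the arm, as the interface text tells. Its arguments: {"type":"object","properties":{"series":{"type":"array"},"newtons":{"type":"number"}},"required":["series"]}

```bash
mkdir -p pics; python3 - <<'E'
from bench import manip
import cv2,numpy as np
for n in("top","side"):
    cv2.imwrite(f"pics/{n}0.png",manip.read_camera(n)[:,:,::-1])
    c=manip.camera_info(n);print(n,{k:np.round(np.array(v),4).tolist() if not isinstance(v,str) else v for k,v in c.items()})
s=manip.observe();print(s)
E
ls
```

```text
top {'K': [[474.8534, 0.0, 314.0312], [0.0, 474.8534, 243.9595], [0.0, 0.0, 1.0]], 'eye': [0.4056, -0.07, 1.0246], 'rotation': [0.0477, -0.0681, -1.5724]}
side {'K': [[434.786, 0.0, 310.1063], [0.0, 434.786, 238.9397], [0.0, 0.0, 1.0]], 'eye': [0.3207, 0.6301, 0.5824], 'rotation': [0.1235, -1.4177, -2.5842]}
{'time_s': 0.1, 'joints': array([-1.32345952e+00,  4.94129347e-01,  1.34605616e+00,  7.96218570e-06,
        1.30253843e+00, -9.54957755e-02]), 'qd': array([ 0.00087655, -0.00122598, -0.00383415, -0.00104793,  0.00012878,
       -0.00240236]), 'effort': array([ 2.16874476e-03, -8.80239558e+01, -3.82546127e+01,  7.07432278e-02,
        4.82176314e-02, -2.84133574e-05]), 'position': array([ 0.21002565, -0.58830982,  0.23539714]), 'eef_rot': array([-3.09443849e+00, -5.35690968e-01,  1.22715682e-04]), 'wrist_force': array([ 0.10904436, -1.10125001, -0.15512985]), 'ft_torque': array([-0.08696513,  0.03278917, -0.00411125]), 'gripper_force': 0.0, 'width': 0.09146880529424274}
pics
```

View pics/top0.png

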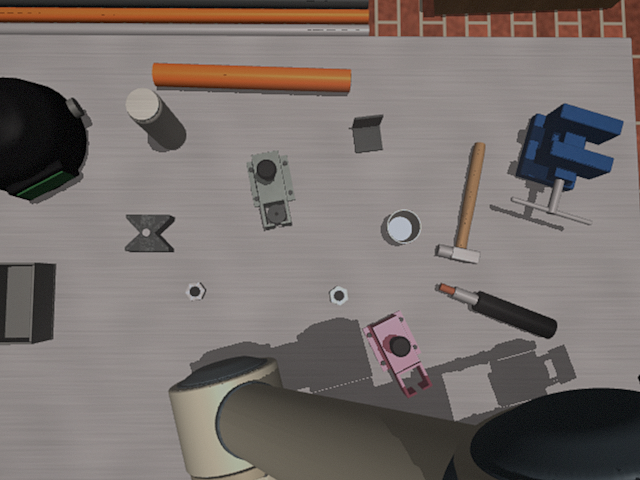

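View pics/side0.png

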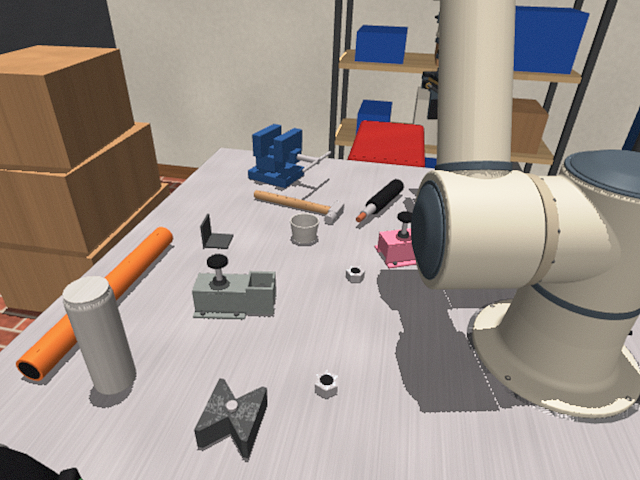

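Top view: feeder magazine ≈(275,213), knob ≈(266,170), V-block ≈(149,233) to its left, pink look-alike ≈(398,345); the side view confirms this. Enlarging the area of interest.

```bash
python3 - <<'E'
import cv2
a=cv2.imread("pics/top0.png")[145:295,110:310]
cv2.imwrite("pics/topc.png",cv2.resize(a,None,fx=4,fy=4,interpolation=cv2.INTER_CUBIC))
b=cv2.imread("pics/side0.png")[245:445,180:350]
cv2.imwrite("pics/sidec.png",cv2.resize(b,None,fx=3,fy=3,interpolation=cv2.INTER_CUBIC))
E
```

```text
(no output)
```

View pics/topc.png

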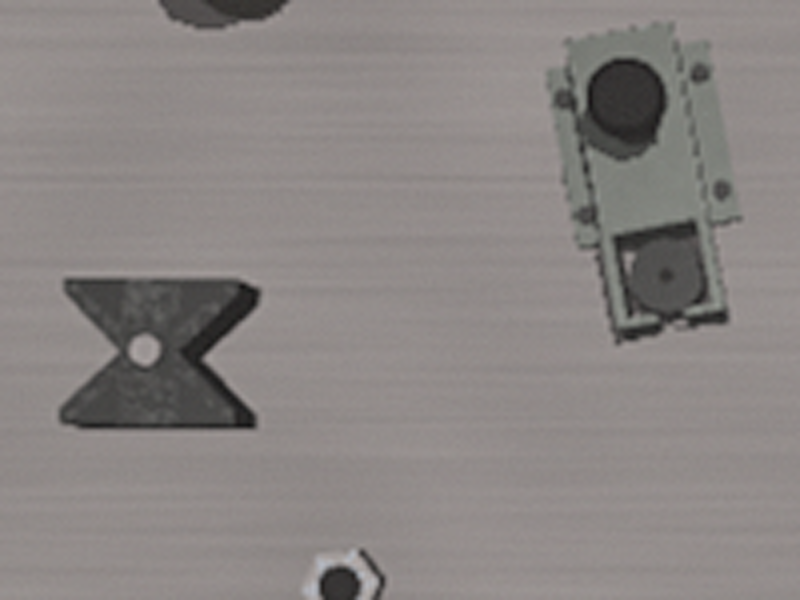

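View pics/sidec.png

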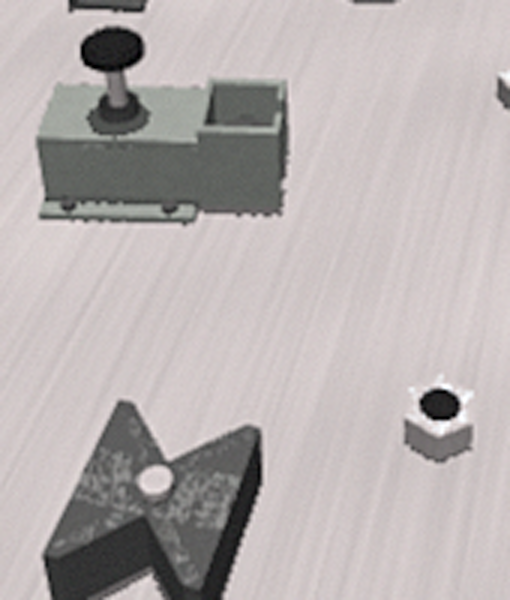

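```bash
cat > h.py <<'E'
from bench import manip
import numpy as np
from scipy.spatial.transform import Rotation as R
from scipy.optimize import least_squares
def proj(n,P):
    c=manip.camera_info(n);q=(np.atleast_2d(P)-c["eye"])@R.from_rotvec(c["rotation"]).as_matrix()
    q=q*[1,-1,-1];q=q@np.array(c["K"]).T;return q[:,:2]/q[:,2:]
def back(n,px,z):
    c=manip.camera_info(n);px=np.atleast_2d(px)
    d=np.c_[px,np.ones(len(px))]@np.linalg.inv(c["K"]).T*[1,-1,-1]
    d=d@R.from_rotvec(c["rotation"]).as_matrix().T
    return c["eye"]+d*((z-c["eye"][2])/d[:,2:])
def place(p,L):
    L=np.array(L,float);c,s=np.cos(p[2]),np.sin(p[2])
    return np.c_[p[0]+c*L[:,0]-s*L[:,1],p[1]+s*L[:,0]+c*L[:,1],L[:,2]]
crop=lambda a,s,o:(np.array(a,float)+.5)/s-.5+o
E
python3 - <<'E'
from h import *
t=lambda a:crop(a,4,[110,145]); sd=lambda a:crop(a,3,[180,245])
L=[[80,0,110],[0,0,36],[-26,28,62],[-26,-28,62],[128,28,54],[128,-28,54]]
px=t([[626,94],[666,274],[620,332],[727,314],[567,42],[672,25]])
f=lambda p:(proj("top",place(p,np.array(L)/1e3))-px).ravel()
r=least_squares(f,[.5,0,0],loss="soft_l1");print("feeder",r.x,np.round(r.fun,1))
F=r.x;print("knob side pred",proj("side",place(F,[[.08,0,.11]])),"meas",sd([[112,47]]))
for z,a in((.11,[626,94]),(.036,[666,274])):print(back("top",t([a]),z))
V=[[38,45,40],[38,-45,40],[-38,45,40],[38,-45,0],[-38,-45,0],[30,45,40],[0,15,40],[0,-15,40]]
px=t([[66,281],[242,281],[60,411],[261,291],[257,427],[66,293],[118,349],[184,350]])
# corners are slightly chamfered in picture; fit
f=lambda p:(proj("top",place(p,np.array(V)/1e3))-px).ravel()
for y0 in(0,):
    r=least_squares(f,[.4,.3,y0],loss="soft_l1");print("vblock",r.x,np.round(r.fun,1))
W=r.x
S=np.array(V[:3]+[[-38,-45,40]])/1e3
print("side pred vblock corners*3crop",(proj("side",place(W,S))-[180,245])*3)
print("vee_right",place(W,[[0,-.0433,.006]]),"disc out",place(F,[[-.078,0,.006]]),"knob",place(F,[[.08,0,.11]]))
print("nut",back("top",[[195.5,291],[339,295]],.019),"tin",back("top",[[403,227]],.05),"spray",back("top",[[144,104]],.19))
E
```

```text
feeder [ 0.54149758 -0.00415927  0.18596505] [ 0.2  0.8  0.2  1.  -0.4 -0.3 -0.1 -0.9 -0.2  0.1  0.2 -0.5]
knob side pred [[217.39700637 257.72333567]] meas [[217.         260.33333333]]
[[0.62170801 0.01105104 0.11      ]]
[[ 0.54351026 -0.00374911  0.036     ]]
vblock [ 0.50331745  0.26276566 -0.01885947] [ 0.2 -1.2 -0.4 -0.4  0.   2.8  0.3 -0.4 -0.1  0.6  0.  -0.4  0.9  0.2
 -1.1  0.2]
side pred vblock corners*3crop [[ 39.5046806  549.98599447]
 [117.75330514 395.69580519]
 [197.24050676 586.60857665]
 [259.3057539  424.97119064]]
vee_right [[0.50250088 0.21947336 0.006     ]] disc out [[ 0.46484244 -0.01858109  0.006     ]] knob [[0.62011824 0.01063233 0.11      ]]
nut [[ 0.38118392  0.16616867  0.019     ]
 [ 0.37181507 -0.13555725  0.019     ]] tin [[ 0.51234899 -0.2669748   0.05      ]] spray [[0.71945032 0.22320508 0.19      ]]
```

```bash
cat > go.py <<'E'
from h import *
def go(pos,rot=None):
    "print dp, angular from the measured pose to a target; rot: world yaw of tool x"
    s=manip.observe();A=R.from_rotvec(s["eef_rot"]);p=np.array(s["position"])
    print("t",round(s["time_s"],2),"pos",p.round(4),"F",np.round(s["wrist_force"],1),"w",round(s["width"],4),"yaw x",round(np.arctan2(*A.as_matrix()[[1,0],0]),4))
    print("dp",A.inv().apply(np.array(pos)-p).round(4))
    if rot is not None:
        c,q=np.cos(rot),np.sin(rot);B=R.from_matrix(np.array([[c,q,0],[q,-c,0],[0,0,-1]]))
        print("ang",(A.inv()*B).as_rotvec().round(4))
E
python3 - <<'E'
from go import *
print(R.from_rotvec(manip.observe()["eef_rot"]).as_matrix().round(3), manip.observe()["joints"].round(3))
go([.62,.0108,.165],1.55)
go([.62,.0108,.165],1.55-np.pi)
go([.62,.0108,.165],0)
E
```

```text
[[ 0.942  0.336 -0.   ]
 [ 0.336 -0.942  0.001]
 [ 0.    -0.001 -1.   ]] [-1.323  0.494  1.346  0.     1.303 -0.095]
t 0.1 pos [ 0.21   -0.5883  0.2354] F [ 0.1 -1.1 -0.2] w 0.0915 yaw x 0.3428
dp [ 0.5875 -0.4264  0.0709]
ang [-9.0000e-04 -8.0000e-04 -1.2072e+00]
t 0.1 pos [ 0.21   -0.5883  0.2354] F [ 0.1 -1.1 -0.2] w 0.0915 yaw x 0.3428
dp [ 0.5875 -0.4264  0.0709]
ang [-9.0000e-04  1.0000e-03  1.9344e+00]
t 0.1 pos [ 0.21   -0.5883  0.2354] F [ 0.1 -1.1 -0.2] w 0.0915 yaw x 0.3428
dp [ 0.5875 -0.4264  0.0709]
ang [-1.100e-03  1.000e-04  3.428e-01]
```

>>> drive_tool(series=[{"dp":[0.58,-0.42,0.02],"angular":[0,0,-1.2],"gripper":1},{"dp":[0.58,-0.42,0.02],"angular":[0,0,-1.2],"gripper":1},{"dp":[0.58,-0.42,0.02],"angular":[0,0,-1.2],"gripper":1},{"dp":[0.58,-0.42,0.02],"angular":[0,0,-1.2],"gripper":1},{"dp":[0.58,-0.42,0.02],"angular":[0,0,-1.2],"gripper":1},{"dp":[0.58,-0.42,0.02],"angular":[0,0,-1.2],"gripper":1},{"dp":[0.58,-0.42,0.02],"angular":[0,0,-1.2],"gripper":1},{"dp":[0.58,-0.42,0.02],"angular":[0,0,-1.2],"gripper":1}], newtons=20)

```text
time_s: 0.9
position: [0.437, -0.2571, 0.2246]
eef_rot: [-2.246, -2.197, 0.0]
wrist_force: [0.1, -0.4, -0.1]
width: 0.0299
gripper_force: 0.0
```

```bash
python3 -c "
from go import *
go([.62,.0108,.165],1.552)"
```

```text
t 0.9 pos [ 0.437  -0.2571  0.2246] F [ 0.1 -0.4 -0.1] w 0.0299 yaw x 1.5488
dp [0.2718 0.1771 0.0596]
ang [-0.0001 -0.0001 -0.0032]
```

>>> drive_tool(series=[{"dp":[0.25,0.165,0.04],"angular":[0,0,0],"gripper":1},{"dp":[0.25,0.165,0.04],"angular":[0,0,0],"gripper":1},{"dp":[0.25,0.165,0.04],"angular":[0,0,0],"gripper":1},{"dp":[0.25,0.165,0.04],"angular":[0,0,0],"gripper":1},{"dp":[0.25,0.165,0.04],"angular":[0,0,0],"gripper":1},{"dp":[0.25,0.165,0.04],"angular":[0,0,0],"gripper":1},{"dp":[0.25,0.165,0.04],"angular":[0,0,0],"gripper":1},{"dp":[0.25,0.165,0.04],"angular":[0,0,0],"gripper":1}])

```text
time_s: 1.7
position: [0.6082, -0.0125, 0.184]
eef_rot: [-2.249, -2.192, 0.001]
wrist_force: [-0.8, -0.1, -0.3]
width: 0.0003
gripper_force: 0.0
```

```bash
python3 -c "
from go import *
go([.62,.0108,.140],1.552)"
```

```text
t 1.7 pos [ 0.6082 -0.0125  0.184 ] F [-0.8 -0.1 -0.3] w 0.0003 yaw x 1.545
dp [0.0236 0.0113 0.044 ]
ang [-0.0012  0.     -0.007 ]
```

>>> drive_tool(series=[{"dp":[0.023,0.012,0.015],"angular":[0,0,-0.005],"gripper":1},{"dp":[0.023,0.012,0.03],"angular":[0,0,-0.005],"gripper":1},{"dp":[0.023,0.012,0.04],"angular":[0,0,-0.005],"gripper":1},{"dp":[0.023,0.012,0.04],"angular":[0,0,-0.005],"gripper":1},{"dp":[0.023,0.012,0.04],"angular":[0,0,-0.005],"gripper":1}])

```text
time_s: 2.2
position: [0.6206, 0.0081, 0.1451]
eef_rot: [-2.248, -2.194, 0.0]
wrist_force: [-0.8, -0.3, -0.1]
width: 0.0003
gripper_force: 0.0
```

```bash
python3 - <<'E'
from go import *
import cv2
go([.62,.0108,.099],1.552)
a=manip.read_camera("top")[130:250,200:360,::-1];b=manip.read_camera("side")[200:320,150:310,::-1]
cv2.imwrite("pics/k1.png",cv2.resize(np.vstack([a,b]),None,fx=2.5,fy=2.5,interpolation=cv2.INTER_CUBIC))
E
```

```text
t 2.2 pos [0.6206 0.0081 0.1451] F [-0.8 -0.3 -0.1] w 0.0003 yaw x 1.5467
dp [ 0.0027 -0.0006  0.0461]
ang [-0.0001  0.0001 -0.0053]
```

View pics/k1.png

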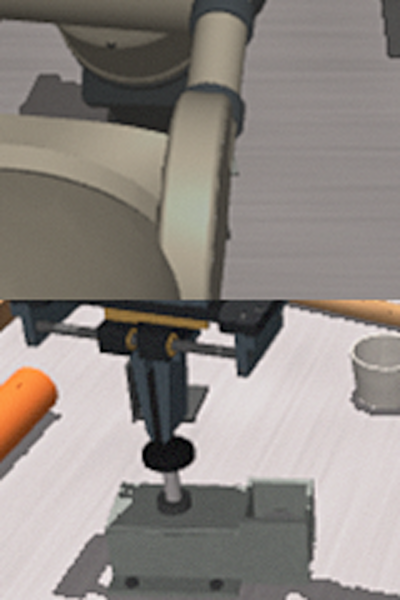

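The side view shows the closed fingers at (168,440), directly over the knob (169,455). Pressing slowly.

>>> drive_tool(series=[{"dp":[0.002,0,0.005],"angular":[0,0,0],"gripper":1},{"dp":[0.002,0,0.01],"angular":[0,0,0],"gripper":1},{"dp":[0.002,0,0.014],"angular":[0,0,0],"gripper":1},{"dp":[0.002,0,0.018],"angular":[0,0,0],"gripper":1},{"dp":[0.002,0,0.022],"angular":[0,0,0],"gripper":1},{"dp":[0.002,0,0.026],"angular":[0,0,0],"gripper":1},{"dp":[0.002,0,0.03],"angular":[0,0,0],"gripper":1},{"dp":[0.002,0,0.034],"angular":[0,0,0],"gripper":1}])

```text
time_s: 3.1
position: [0.6209, 0.0111, 0.111]
eef_rot: [2.247, 2.196, 0.0]
wrist_force: [-3.4, 0.4, 9.7]
width: 0.0007
gripper_force: 4.7
```

>>> drive_tool(series=[{"dp":[0,0,0.004],"angular":[0,0,0],"gripper":1},{"dp":[0,0,0.008],"angular":[0,0,0],"gripper":1},{"dp":[0,0,0.011],"angular":[0,0,0],"gripper":1},{"dp":[0,0,0.011],"angular":[0,0,0],"gripper":1},{"dp":[0,0,0.011],"angular":[0,0,0],"gripper":1}])

```text
time_s: 3.6
position: [0.6209, 0.0111, 0.0997]
eef_rot: [-2.247, -2.196, 0.0]
wrist_force: [-1.8, 0.1, 6.4]
width: 0.0003
gripper_force: 3.3
```

>>> drive_tool(series=[{"dp":[0,0,0.002],"angular":[0,0,0],"gripper":1},{"dp":[0,0,0.004],"angular":[0,0,0],"gripper":1},{"dp":[0,0,0.004],"angular":[0,0,0],"gripper":1},{"dp":[0,0,0.004],"angular":[0,0,0],"gripper":1}])

```text
time_s: 4.0
position: [0.621, 0.0111, 0.0971]
eef_rot: [2.246, 2.195, 0.001]
wrist_force: [-9.0, 0.3, 27.9]
width: 0.0004
gripper_force: 13.8
```

>>> drive_tool(series=[{"dp":[0,0,-0.008],"angular":[0,0,0],"gripper":1},{"dp":[0,0,-0.016],"angular":[0,0,0],"gripper":1},{"dp":[0,0,-0.024],"angular":[0,0,0],"gripper":1},{"dp":[0,0,-0.032],"angular":[0,0,0],"gripper":1},{"dp":[0,0,-0.042],"angular":[0,0,0],"gripper":1},{"dp":[0,0,-0.06],"angular":[0,0,0],"gripper":1},{"dp":[0,0,-0.08],"angular":[0,0,0],"gripper":1},{"dp":[0,0,-0.08],"angular":[0,0,0],"gripper":1}])

```text
time_s: 4.8
position: [0.6222, 0.0109, 0.1786]
eef_rot: [2.245, 2.194, 0.004]
wrist_force: [0.7, 0.1, 0.2]
width: 0.0002
gripper_force: 0.0
```

```bash
python3 - <<'E'
from go import *
import cv2
go([.465,-.105,.12],1.552)
a=manip.read_camera("side")[220:360,140:340,::-1]
cv2.imwrite("pics/k2.png",cv2.resize(a,None,fx=4,fy=4,interpolation=cv2.INTER_CUBIC))
E
```

```text
t 4.8 pos [0.6222 0.0109 0.1786] F [0.7 0.1 0.2] w 0.0002 yaw x 1.5478
dp [-0.1195 -0.1548  0.058 ]
ang [ 0.0042  0.0002 -0.0042]
```

View pics/k2.png

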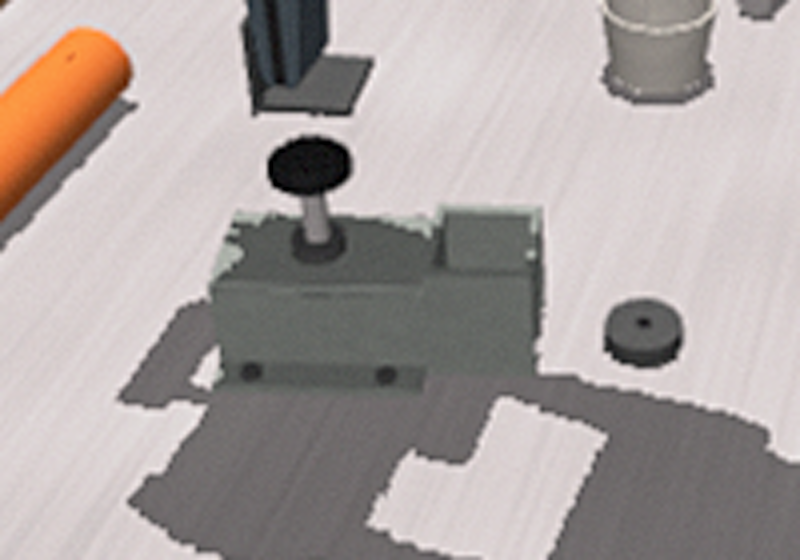

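The plunger is back up and the disc is out in front of the gate, its top centre at (644,323) in the crop.

```bash
python3 - <<'E'
from go import *
d=back("side",crop([[644,323]],4,[140,220]),.012)[0];print(d)
d[2]=0.1;go(d+[0,-.062,0],1.552)
E
```

```text
[ 0.46579827 -0.01781099  0.012     ]
t 4.85 pos [0.6216 0.0109 0.1772] F [ 0.3 -0.3 -1.2] w 0.0006 yaw x 1.5478
dp [-0.0943 -0.1539  0.0768]
ang [ 0.0025  0.0001 -0.0042]
```

>>> drive_tool(series=[{"dp":[-0.094,-0.154,0],"angular":[0,0,-0.004],"gripper":0.56},{"dp":[-0.094,-0.154,0],"angular":[0,0,-0.004],"gripper":0.56},{"dp":[-0.094,-0.154,0],"angular":[0,0,-0.004],"gripper":0.56},{"dp":[-0.094,-0.154,0],"angular":[0,0,-0.004],"gripper":0.56},{"dp":[-0.094,-0.154,0.03],"angular":[0,0,-0.004],"gripper":0.56},{"dp":[-0.094,-0.154,0.07],"angular":[0,0,-0.004],"gripper":0.56},{"dp":[-0.094,-0.154,0.09],"angular":[0,0,-0.004],"gripper":0.56},{"dp":[-0.094,-0.154,0.09],"angular":[0,0,-0.004],"gripper":0.56}])

```text
time_s: 5.65
position: [0.4629, -0.079, 0.0833]
eef_rot: [-2.239, -2.197, 0.004]
wrist_force: [-0.3, 0.2, 0.5]
width: 0.0201
gripper_force: 0.0
```

```bash
python3 -c "
from go import *
go([.4655,-.08,.026],1.552)"
```

```text
t 5.65 pos [ 0.4629 -0.079   0.0833] F [-0.3  0.2  0.5] w 0.0201 yaw x 1.5516
dp [-0.0011  0.0029  0.0573]
ang [-0.0051 -0.0015 -0.0004]
```

>>> drive_tool(series=[{"dp":[0,0.001,0.02],"angular":[0,0,0],"gripper":0.56},{"dp":[0,0.001,0.035],"angular":[0,0,0],"gripper":0.56},{"dp":[0,0.001,0.045],"angular":[0,0,0],"gripper":0.56},{"dp":[0,0.001,0.052],"angular":[0,0,0],"gripper":0.56},{"dp":[0,0.001,0.052],"angular":[0,0,0],"gripper":0.56},{"dp":[0,0.001,0.052],"angular":[0,0,0],"gripper":0.56}])

```text
time_s: 6.25
position: [0.466, -0.0795, 0.0342]
eef_rot: [2.242, 2.2, 0.0]
wrist_force: [0.0, 0.3, 0.8]
width: 0.0197
gripper_force: 0.0
```

```bash
python3 -c "
from go import *
go([.4655,-.045,.026],1.552)"
```

```text
t 6.25 pos [ 0.466  -0.0795  0.0342] F [0.  0.3 0.8] w 0.0197 yaw x 1.5519
dp [ 0.0345 -0.0011  0.0082]
ang [ 0.0004  0.0001 -0.0001]
```

>>> drive_tool(series=[{"dp":[0,0,0.005],"angular":[0,0,0],"gripper":0.56},{"dp":[0,0,0.008],"angular":[0,0,0],"gripper":0.56},{"dp":[0.008,0,0.008],"angular":[0,0,0],"gripper":0.56},{"dp":[0.016,0,0.008],"angular":[0,0,0],"gripper":0.56},{"dp":[0.022,0,0.008],"angular":[0,0,0],"gripper":0.56},{"dp":[0.027,0,0.008],"angular":[0,0,0],"gripper":0.56},{"dp":[0.032,0,0.008],"angular":[0,0,0],"gripper":0.56},{"dp":[0.037,0,0.008],"angular":[0,0,0],"gripper":0.56}])

```text
time_s: 7.05
position: [0.4665, -0.042, 0.0258]
eef_rot: [2.242, 2.2, 0.0]
wrist_force: [-1.0, -1.4, 0.4]
width: 0.02
gripper_force: 0.4
```

>>> drive_tool(series=[{"dp":[0.006,0.001,0],"angular":[0,0,0],"gripper":0.56},{"dp":[0.013,0.002,0],"angular":[0,0,0],"gripper":0.56},{"dp":[0.02,0.003,0],"angular":[0,0,0],"gripper":0.56},{"dp":[0.027,0.0045,0],"angular":[0,0,0],"gripper":0.56},{"dp":[0.034,0.006,0],"angular":[0,0,0],"gripper":0.56},{"dp":[0.041,0.0075,0],"angular":[0,0,0],"gripper":0.56},{"dp":[0.047,0.009,0],"angular":[0,0,0],"gripper":0.56},{"dp":[0.051,0.01,0],"angular":[0,0,0],"gripper":0.56}])

```text
time_s: 7.85
position: [0.4776, 0.009, 0.0257]
eef_rot: [-2.242, -2.201, -0.0]
wrist_force: [-0.4, -0.5, -0.4]
width: 0.0203
gripper_force: 0.5
```

```bash
python3 - <<'E'
from go import *
import cv2
go([.5015,.13,.026],1.552)
for n in("top","side"):
  cv2.imwrite(f"pics/p_{n}.png",manip.read_camera(n)[:,:,::-1])
a=cv2.imread("pics/p_side.png")[250:400,180:380]
cv2.imwrite("pics/p1.png",cv2.resize(a,None,fx=4,fy=4,interpolation=cv2.INTER_CUBIC))
E
```

```text
t 7.85 pos [0.4776 0.009  0.0257] F [-0.4 -0.5 -0.4] w 0.0203 yaw x 1.5521
dp [ 0.1215  0.0217 -0.0003]
ang [-0.     -0.      0.0001]
```

View pics/p1.png

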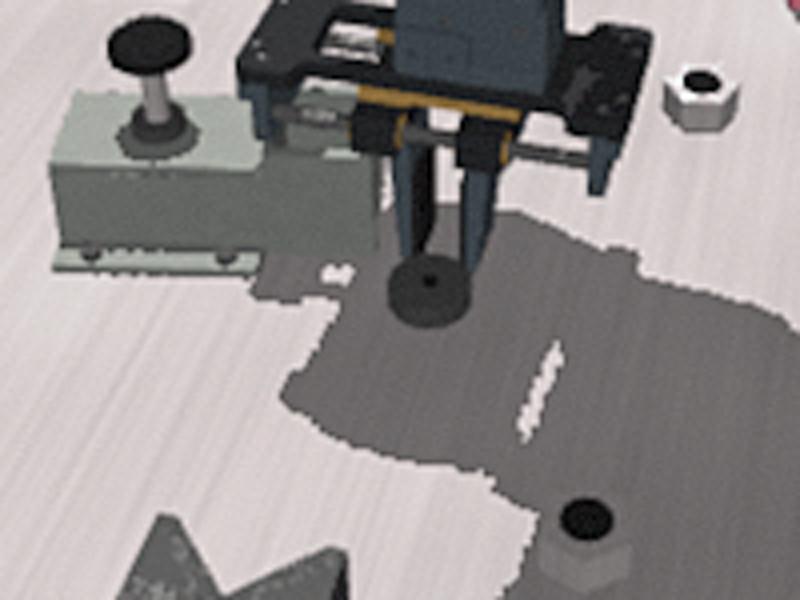

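The disc, top centre at (430,281), rides in the cradle between the two fingertips. Continuing the push.

>>> drive_tool(series=[{"dp":[0.005,0.001,0],"angular":[0,0,0],"gripper":0.56},{"dp":[0.012,0.0022,0],"angular":[0,0,0],"gripper":0.56},{"dp":[0.02,0.0036,0],"angular":[0,0,0],"gripper":0.56},{"dp":[0.028,0.005,0],"angular":[0,0,0],"gripper":0.56},{"dp":[0.036,0.0065,0],"angular":[0,0,0],"gripper":0.56},{"dp":[0.044,0.008,0],"angular":[0,0,0],"gripper":0.56},{"dp":[0.052,0.0095,0],"angular":[0,0,0],"gripper":0.56},{"dp":[0.06,0.011,0],"angular":[0,0,0],"gripper":0.56}])

```text
time_s: 8.75
position: [0.4897, 0.0689, 0.0258]
eef_rot: [2.242, 2.2, 0.0]
wrist_force: [-1.1, -0.8, -0.4]
width: 0.0201
gripper_force: 0.3
```

>>> drive_tool(series=[{"dp":[0.008,0.0015,0],"angular":[0,0,0],"gripper":0.56},{"dp":[0.016,0.003,0],"angular":[0,0,0],"gripper":0.56},{"dp":[0.024,0.0045,0],"angular":[0,0,0],"gripper":0.56},{"dp":[0.032,0.006,0],"angular":[0,0,0],"gripper":0.56},{"dp":[0.04,0.0075,0],"angular":[0,0,0],"gripper":0.56},{"dp":[0.047,0.009,0],"angular":[0,0,0],"gripper":0.56},{"dp":[0.053,0.01,0],"angular":[0,0,0],"gripper":0.56},{"dp":[0.057,0.0105,0],"angular":[0,0,0],"gripper":0.56}])

```text
time_s: 9.55
position: [0.5013, 0.1255, 0.0257]
eef_rot: [2.242, 2.2, 0.0]
wrist_force: [-0.6, -0.5, -0.5]
width: 0.02
gripper_force: 0.3
```

```bash
python3 - <<'E'
from go import *
import cv2
go([.5025,.186,.026],1.552)
print(back("side",crop([[430,281]],4,[180,250]),.012))
cv2.imwrite("pics/p_side2.png",manip.read_camera("side")[:,:,::-1])
a=cv2.imread("pics/p_side2.png")[300:450,160:360]
cv2.imwrite("pics/p2.png",cv2.resize(a,None,fx=4,fy=4,interpolation=cv2.INTER_CUBIC))
E
```

```text
t 9.55 pos [0.5013 0.1255 0.0257] F [-0.6 -0.5 -0.5] w 0.02 yaw x 1.552
dp [ 0.0605  0.0001 -0.0003]
ang [ 0.0001 -0.     -0.    ]
[[0.47801848 0.0423574  0.012     ]]
```

View pics/p2.png

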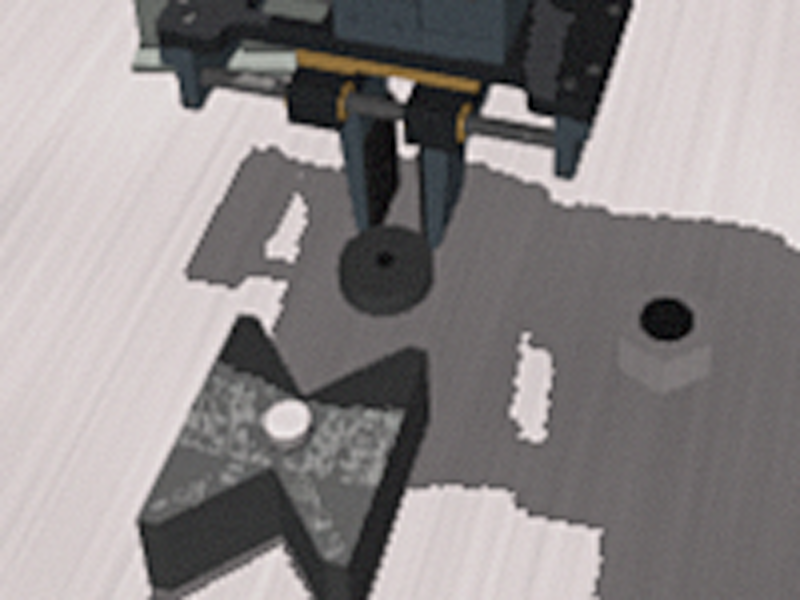

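The disc, top centre at (385,262), is lined up with the notch mouth. Pushing in, slowing near contact.

>>> drive_tool(series=[{"dp":[0.006,0,0],"angular":[0,0,0],"gripper":0.56},{"dp":[0.014,0,0],"angular":[0,0,0],"gripper":0.56},{"dp":[0.022,0,0],"angular":[0,0,0],"gripper":0.56},{"dp":[0.03,0,0],"angular":[0,0,0],"gripper":0.56},{"dp":[0.038,0,0],"angular":[0,0,0],"gripper":0.56},{"dp":[0.045,0,0],"angular":[0,0,0],"gripper":0.56},{"dp":[0.05,0,0],"angular":[0,0,0],"gripper":0.56},{"dp":[0.054,0,0],"angular":[0,0,0],"gripper":0.56}])

```text
time_s: 10.4
position: [0.5021, 0.1794, 0.0257]
eef_rot: [-2.242, -2.201, 0.0]
wrist_force: [0.5, -1.1, 0.2]
width: 0.0202
gripper_force: 0.4
```

>>> drive_tool(series=[{"dp":[0.001,0,0],"angular":[0,0,0],"gripper":0.56},{"dp":[0.002,0,0],"angular":[0,0,0],"gripper":0.56},{"dp":[0.003,0,0],"angular":[0,0,0],"gripper":0.56},{"dp":[0.004,0,0],"angular":[0,0,0],"gripper":0.56},{"dp":[0.004,0,0],"angular":[0,0,0],"gripper":0.56}])

```text
time_s: 10.9
position: [0.5023, 0.1829, 0.0258]
eef_rot: [-2.243, -2.2, -0.0]
wrist_force: [0.6, -0.5, 0.3]
width: 0.0201
gripper_force: 0.2
```

>>> drive_tool(series=[{"dp":[0.001,0,0],"angular":[0,0,0],"gripper":0.56},{"dp":[0.002,0,0],"angular":[0,0,0],"gripper":0.56},{"dp":[0.002,0,0],"angular":[0,0,0],"gripper":0.56}])

```text
time_s: 11.2
position: [0.5023, 0.185, 0.0258]
eef_rot: [2.242, 2.2, 0.0]
wrist_force: [0.2, -1.0, 0.0]
width: 0.0204
gripper_force: 0.2
```

>>> drive_tool(series=[{"dp":[0.001,0,0],"angular":[0,0,0],"gripper":0.56},{"dp":[0.002,0,0],"angular":[0,0,0],"gripper":0.56},{"dp":[0.002,0,0],"angular":[0,0,0],"gripper":0.56}])

```text
time_s: 11.5
position: [0.5022, 0.187, 0.0257]
eef_rot: [-2.242, -2.2, 0.0]
wrist_force: [-0.1, -1.2, 0.7]
width: 0.0203
gripper_force: 0.7
```

>>> drive_tool(series=[{"dp":[0.001,0,0],"angular":[0,0,0],"gripper":0.56},{"dp":[0.001,0,0],"angular":[0,0,0],"gripper":0.56},{"dp":[0.001,0,0],"angular":[0,0,0],"gripper":0.56}])

```text
time_s: 11.8
position: [0.5019, 0.1876, 0.0257]
eef_rot: [-2.242, -2.2, 0.002]
wrist_force: [-0.3, -5.6, 0.5]
width: 0.0197
gripper_force: 2.4
```

>>> drive_tool(series=[{"dp":[0.001,0,0],"angular":[0,0,0],"gripper":0.56},{"dp":[0.001,0,0],"angular":[0,0,0],"gripper":0.56},{"dp":[0.001,0,0],"angular":[0,0,0],"gripper":0.56}])

```text
time_s: 12.1
position: [0.5016, 0.1881, 0.0256]
eef_rot: [-2.242, -2.2, 0.003]
wrist_force: [-1.1, -11.4, 1.9]
width: 0.0198
gripper_force: 4.6
```

>>> drive_tool(series=[{"dp":[-0.003,0,0],"angular":[0,0,0],"gripper":0.56},{"dp":[-0.008,0,0],"angular":[0,0,0],"gripper":0.56},{"dp":[-0.016,0,0],"angular":[0,0,0],"gripper":0.56},{"dp":[-0.03,0,0],"angular":[0,0,0],"gripper":0.56},{"dp":[-0.05,0,0],"angular":[0,0,0],"gripper":0.56},{"dp":[-0.05,0,-0.03],"angular":[0,0,0],"gripper":0.56},{"dp":[-0.05,0,-0.08],"angular":[0,0,0],"gripper":0.56},{"dp":[-0.05,0,-0.13],"angular":[0,0,0],"gripper":0.56}])

```text
time_s: 12.9
position: [0.5007, 0.1377, 0.1569]
eef_rot: [-2.243, -2.198, 0.002]
wrist_force: [1.1, -0.4, 0.1]
width: 0.0198
gripper_force: 0.0
```

>>> drive_tool(series=[{"dp":[-0.05,0,-0.05],"angular":[0,0,0],"gripper":0.56},{"dp":[-0.1,0,-0.05],"angular":[0,0,0],"gripper":0.56},{"dp":[-0.15,-0.05,-0.05],"angular":[0,0,0],"gripper":0.56},{"dp":[-0.2,-0.1,-0.05],"angular":[0,0,0],"gripper":0.56},{"dp":[-0.25,-0.1,-0.05],"angular":[0,0,0],"gripper":0.56},{"dp":[-0.3,-0.1,-0.05],"angular":[0,0,0],"gripper":0.56},{"dp":[-0.3,-0.1,-0.05],"angular":[0,0,0],"gripper":0.56},{"dp":[-0.3,-0.1,-0.05],"angular":[0,0,0],"gripper":0.56}])

```text
time_s: 13.7
position: [0.3945, -0.1642, 0.2059]
eef_rot: [2.247, 2.193, -0.001]
wrist_force: [0.3, -0.0, -0.5]
width: 0.0202
gripper_force: 0.0
```

```bash
python3 - <<'E'
from go import *
import cv2
go([.5,.1,.2],1.552)
a=manip.read_camera("side")[330:450,170:330,::-1];b=manip.read_camera("top")[140:300,110:310,::-1]
cv2.imwrite("pics/e1.png",np.vstack([cv2.resize(a,(400,300),interpolation=cv2.INTER_CUBIC),cv2.resize(b[60:127,:89],(400,300),interpolation=cv2.INTER_CUBIC)]))
E
```

```text
t 13.7 pos [ 0.3945 -0.1642  0.2059] F [ 0.3 -0.  -0.5] w 0.0202 yaw x 1.5464
dp [0.2667 0.099  0.0056]
ang [ 0.0009  0.0016 -0.0056]
```

View pics/e1.png

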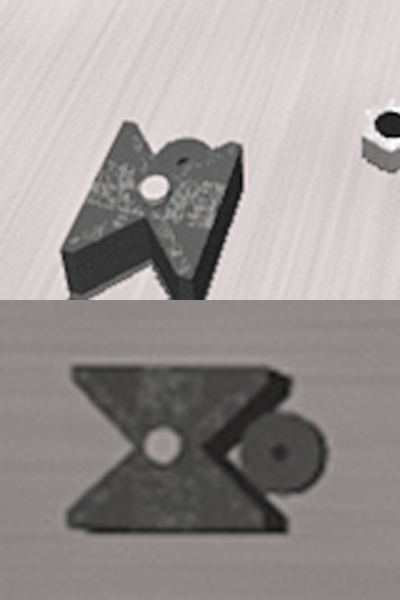

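```bash
python3 - <<'E'
from h import *
print(back("top",[[110+280.5/4.494-.5,200+152.5/4.478-.5]],.012))
print(proj("top",[[.5025,.2195,.012]]))
E
```

```text
[[0.50318508 0.21985305 0.012     ]]
[[172.07653138 233.87483048]]
```

```bash
python3 -c "
from bench import manip
print(manip.close_job())"
```

```text
the job is handed in; nothing more can be done
None
```

The job is done and handed in at about 14 s: I pressed the plunger fully once and it sprang back, then pushed the single disc that came out along the bench into the V-block's right (-y) notch. The final picture puts the disc within 1 mm of the seated position, and the arm is clear.

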